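# Dry-check a mounting-medium dispenser

## Task

Check the empty dispenser standing in the black test stand: gently press its plunger straight down through the stroke, stopping as soon as the resistance clearly climbs. If the plunger went fully home, stand the dispenser upright and fully seated in the green holder; if it jammed part-way, do not force it but stand the dispenser, fully seated, in the red holder with the plunger left where it stopped. Leave the other things on the bench alone.

Things in the scene. Friction and masses are not known exactly. Their poses are not given: they have to be found in the camera images.
- barrel_grip (a point): Grasp point of the dispenser, a loose upright round amber cylinder (barrel) with steel rim, 30 mm in diameter, 90 mm tall, about 0.15 kg, plunger on top. The point is on its axis, 74 mm above its underside, 16 mm below the barrel's top; z points up the axis. Seated in any of the holes it is 86 mm above the bench; 62 mm of barrel then show above the block.
- barrel_foot (a point): Centre of the dispenser's flat underside; z up its axis. The foot is tapered: 22 mm wide at the very bottom, the full 30 mm from 6 mm up. Seated in any of the holes it is 12 mm above the bench.
- thumb_top (a point): Centre of the top face of the plunger's blue thumb disc, 24 mm in diameter, 5 mm thick, on a white rod 10 mm in diameter. It is 33 mm above the barrel's top when fully out, 7 mm when fully home. z up. A good plunger needs a steady 2.5 N or so all the way (a little more if pushed fast). More than 15 N on it damages it. A good pressing speed is about 10 mm/s.
- plunger (a joint): Plunger travel, m: 0 out, 0.026 fully home at a firm rubber stop (home: within 1.5 mm); starts at 0 to 0.004; stays where left. About half are bad and look the same: a hidden burr is met at 0.007 to 0.013 and resistance then climbs by 1.5 to 2 N per mm; let go after 8 N, it springs back some 2 mm. Press to about 8 N to be sure of a jam (over 5 N for 0.1 s) or to settle it home.
- test_stand_mouth (a point): A black block fixed to the bench, 74 x 74 mm and 40 mm high, with one round hole 33 mm wide and 28 mm deep from the top (flat floor 12 mm above the bench). The point is the centre of the hole's mouth, on the block's top face; z is up. This is the test stand in which the dispenser starts.
- ready_holder_mouth (a point): A green block fixed to the bench, 74 x 74 mm and 40 mm high, with one round hole 33 mm wide and 28 mm deep from the top (flat floor 12 mm above the bench). The point is the centre of the hole's mouth, on the block's top face; z is up. For dispensers that pass. It may be on either side of the test stand.
- reject_holder_mouth (a point): A red block fixed to the bench, 74 x 74 mm and 40 mm high, with one round hole 33 mm wide and 28 mm deep from the top (flat floor 12 mm above the bench). The point is the centre of the hole's mouth, on the block's top face; z is up. For dispensers that jam. It may be on either side of the test stand.
- slide_box: Bystander, leave alone: flat blue slide box, 90 x 170 x 32 mm; origin at the centre of its underside.
- oil_bottle: Bystander, leave alone: small amber bottle with black cap, diameter 34, 75 tall mm; origin at the centre of its underside.
- petri_dish: Bystander, leave alone: clear covered dish, diameter 92, 18 tall mm; origin at the centre of its underside.
- specimen_jar: Bystander, leave alone: glass jar with lid, diameter 48, 60 tall mm; origin at the centre of its underside.
- marker: Bystander, leave alone: black marker pen lying flat, 130 long, 13 thick mm; origin at the centre of its underside.
- objective: Bystander, leave alone: brass microscope objective standing on its wide end, diameter 28, 44 tall mm; origin at the centre of its underside.
- cover_glass_case: Bystander, leave alone: white square case, 60 x 60 x 22 mm; origin at the centre of its underside.

How it is judged (in metres and radians):
On the way:
1. with the dispenser in the test stand, its plunger is pressed either fully home (within 1.5 mm) or until a jam is felt (more than 5 N on a plunger that has stopped part-way) (horizontal distance between barrel_grip and test_stand_mouth below 0.005 m and height (world z) of barrel_grip below 0.09 m and angle between barrel_grip's own z axis and vertical below 0.09 rad and (value of joint plunger above 0.0245 m or (value of joint plunger between 0.006 and 0.0235 m and contact force between plunger and the fingers above 5 N))), for 0.1 s.
At the end, for the whole second after the job is handed in: The dispenser is at rest, upright (within 0.09 rad) and seated to the floor of the hole (within 4 mm, and within 5 mm of its centre): in the green holder with its plunger home (within 1.5 mm), or, if it jammed, in the red holder with its plunger still part-way (travel 5 to 23.5 mm) (linear speed of dispenser below 0.02 m/s and ((value of joint plunger above 0.0245 m and horizontal distance between barrel_grip and ready_holder_mouth below 0.005 m and height (world z) of barrel_grip below 0.09 m and angle between barrel_grip's own z axis and vertical below 0.09 rad) or (value of joint plunger between 0.005 and 0.0235 m and horizontal distance between barrel_grip and reject_holder_mouth below 0.005 m and height (world z) of barrel_grip below 0.09 m and angle between barrel_grip's own z axis and vertical below 0.09 rad))); the robot touches nothing.
It fails at once if the plunger is pushed or squeezed with more than 15 N (contact force between plunger and the fingers above 15 N or contact force between plunger and the arm above 15 N).
It fails at once if the dispenser is tipped over (more than 0.7 rad) (angle between barrel_grip's own z axis and vertical above 0.7 rad).
It fails at once if another thing on the bench is moved by more than 15 mm (distance of any of slide_box, oil_bottle, petri_dish, specimen_jar, marker, objective, cover_glass_case from where it was at the start of the episode above 0.015 m).
It also fails if it takes over 58 s, if anything falls off the work surface, if the arm or the gripper's body presses on something with over 40 N, if the wrist force passes 120 N, or if a joint passes its speed limit or range.

## Robot

A 6-joint arm with a two-finger parallel gripper is mounted at the origin on the work surface. World frame = base frame: x ahead of the robot, y to its left, z up, the work surface at z = 0. Lengths are in m, angles in degrees, forces in N, time in s.
With the tool pointing down it reaches from about 0.325 to 0.925 m from the base axis. Payload 3.1 kg.
Tool frame: the origin (TCP) lies at the very end of the fingers, on their centre line; the grasp point (between the pads) lies 19 mm behind it (grip_point_offset is the distance from the TCP to the grasp point, in m); z points along the fingers, y is the direction in which the jaws open and shut (so a half turn about z gives the same grasp; the last joint's range is limited). The gripper opens to 85 mm and grips with 20 to 120 N. Pads are 22 mm wide; open, the fingers measure 114 mm over their backs; the gripper's body (76 mm by 85 mm) begins 54 mm behind the grasp point. The pads swing forward as they close: fully open they stand 13 mm farther back than shut.
Start: joints at [-69.569, 12.427, 92.441, -0, 75.132, -6.429], TCP at [0.282, -0.558, 0.231] pointing down, gripper open.
Joint ranges: [-157.48, 157.48], [-44.54, 120.13], [17.64, 146.25], [-64.5, 244.5], [7.68, 150.69], [-147.95, 147.95]. Speed limits (degrees/s): [159.86, 159.86, 180, 180, 180, 180].

## Interface

Orientations are given as a 3x3 rotation matrix whose columns are the frame's x, y, z axes.
In Python, from station import move_to, movel, move_j, move_gripper, pause, ik, observe, snapshot, MotionError, finish_job, grip_point_offset gives the robot as it stands. Calls block until the motion is done:
- move_to(position, orientation): joint-space move of the TCP to a pose.
- movel(position, rot=None, max_speed=0.15, until_force=None): straight line of the TCP; rot=None keeps the orientation; max_speed is the mean speed in m/s. With until_force (N) it stops when the force on the tool has changed by that much, and returns True; else False.
- move_j(angles): joint-space move.
- move_gripper(opening): finger opening in m; the grip force is fixed at half the most; returns when the fingers have stopped.
- pause(seconds).
- ik(position, orientation): joint angles nearest the present ones, or None.
- observe(): the state.
- snapshot(name): name is "scene" or "top" or "wrist"; returns a dict with "pixels" (400x640x3 uint8, red, green, blue), "fov_y" (degrees; the focal length in pixels is half the picture's height over the tangent of half this angle, whatever the lens; pixels are square), "cx", "cy" (the principal point, pixels), "k1" (the pictures are not rectified: a ray, as slopes to the right and down, at radius r is drawn at 1 + k1 r^2 times it, then the intrinsics apply), "rvec" (rotation vector, rad) and "tvec" (3), from world to camera coordinates, as OpenCV has them. Camera axes: x right, y down, z forward; pixel columns grow to the right and rows downward; lengths in m; the calibration is good to about 2 mm. A picture is of the moment at which its call begins. There is no depth.
A pose or a line that the arm cannot do raises MotionError and nothing moves.
- finish_job(): hands the job in, once; it reports no verdict.
The state is a dict: "clock": time; "joint_positions": joint angles; "qd": joint speeds; "joint_torque": joint torques, N m; "tool_pos": TCP position; "eef_rot": TCP orientation; "wrist_force": force on the tool from outside, world axes, zero at the start; "ft_torque": the same for the moment, N m; "opening": finger opening in m.
Only numpy, scipy, OpenCV 4.12 (cv2) and the standard library are available. Lean on these libraries where they do the work, as an engineer would, in place of code of your own. Each camera call takes 0.05 s, during which the arm holds its last target. There are 200 camera calls.

## Working session

There is one attempt and no reset: what is moved stays moved. The work goes in short steps, each a Python script; the robot and the scene stay as the last script left them, time stands still between calls to the robot, and variables do not carry over. Pictures are saved under pics/ and viewed, about 8 in all and at most 12, crops included, and the job is handed in when it is done.

```bash
mkdir -p pics; ls; python3 - <<'E'
from station import *
import cv2,numpy as np
for n in("scene","top"):
    s=snapshot(n); cv2.imwrite(f"pics/{n}0.png",s["pixels"][:,:,::-1]); print(n,{k:v for k,v in s.items() if k!="pixels"})
o=observe();print(o,grip_point_offset)
a=cv2.imread("pics/scene0.png");b=cv2.imread("pics/top0.png")
E
```

```text
pics
scene {'fov_y': 49.480400688307085, 'cx': 325.129336433238, 'cy': 188.1808662309103, 'k1': -0.010210895513249793, 'rvec': array([ 1.13105078,  2.47234134, -0.86848641]), 'tvec': array([ 0.28915445, -0.30179651,  1.43191375])}
top {'fov_y': 55.32053570772277, 'cx': 317.4291813107671, 'cy': 199.65506672485563, 'k1': -0.05103465442989002, 'rvec': array([ 2.11176816, -2.16981461,  0.22034891]), 'tvec': array([0.09238342, 0.57478639, 0.87064725])}
{'clock': 0.1, 'joint_positions': array([-6.95694216e+01,  1.24728546e+01,  9.25213738e+01, -6.61841486e-05,
        7.51326913e+01, -6.42931603e+00]), 'qd': array([ 0.00037935, -0.06844479, -0.17342682, -0.00691053,  0.09329974,
        0.0184695 ]), 'joint_torque': array([-7.45438774e-04, -3.98073864e+01, -3.04970169e+01, -7.88588045e-05,
        4.19544725e-03,  4.64948442e-06]), 'tool_pos': array([ 0.28213039, -0.5568577 ,  0.23007528]), 'eef_rot': array([[ 8.92113965e-01,  4.51809777e-01, -7.74298884e-04],
       [ 4.51810373e-01, -8.92111585e-01,  2.07543239e-03],
       [ 2.46939641e-04, -2.20135849e-03, -9.99997547e-01]]), 'wrist_force': array([0.06647943, 0.59745571, 0.28399241]), 'ft_torque': array([ 0.01660097, -0.03314249,  0.00703355]), 'opening': 0.08540801943608946} 0.0187
```

View pics/top0.png

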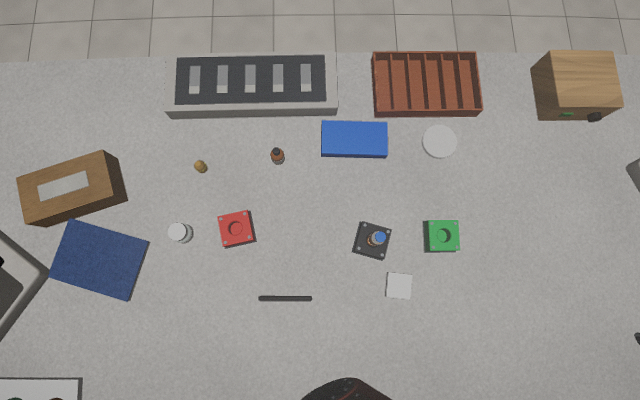

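View pics/scene0.png

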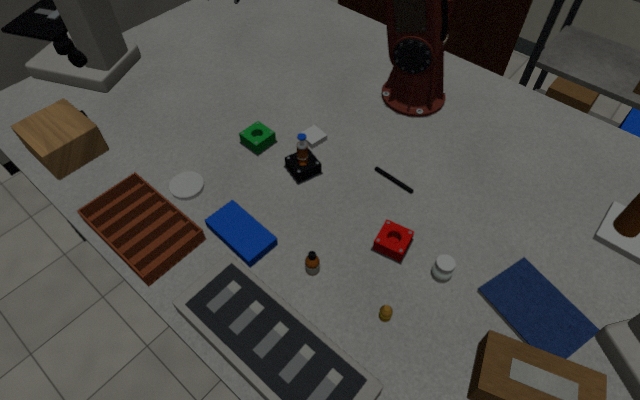

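Top view: blue thumb disc at about (379,238) over the black stand (373,241), red holder (236,229), green holder (442,236), white case near the stand at (399,286). The scene view agrees, with the disc at (302,137).

```bash
cat > h.py <<'E'
from station import *
import cv2, numpy as np
def calib(s):
    f=200/np.tan(np.radians(s["fov_y"]/2)); R,_=cv2.Rodrigues(np.array(s["rvec"])); t=np.array(s["tvec"])
    return np.array([[f,0,s["cx"]],[0,f,s["cy"]],[0,0,1]]),np.array([s["k1"],0,0,0.]),R,t
def ray(s,uv):
    K,d,R,t=calib(s); p=cv2.undistortPoints(np.array([[uv]],float),K,d)[0,0]
    v=R.T@np.array([*p,1]); return -R.T@t, v/np.linalg.norm(v)
def plane(s,uv,z):
    c,v=ray(s,uv); return c+v*(z-c[2])/v[2]
def tri(rays):
    A=sum(np.eye(3)-np.outer(v,v) for c,v in rays); b=sum((np.eye(3)-np.outer(v,v))@c for c,v in rays)
    return np.linalg.solve(A,b)
def proj(s,P):
    K,d,R,t=calib(s); return cv2.projectPoints(np.array([P],float),cv2.Rodrigues(R)[0],t,K,d)[0][0,0]
def blobs(s,color,amin=20):
    h=cv2.cvtColor(s["pixels"],cv2.COLOR_RGB2HSV); H,S,V=[h[...,i].astype(int) for i in range(3)]
    m={"red":((H<8)|(H>172))&(S>150)&(V>60),"green":(H>45)&(H<85)&(S>120)&(V>40),"blue":(H>98)&(H<125)&(S>120)&(V>70),
       "black":(V<60)}[color]
    n,l,st,c=cv2.connectedComponentsWithStats(m.astype(np.uint8))
    return [(c[i].round(1).tolist(),st[i].tolist()) for i in range(1,n) if st[i][4]>=amin],l
E
python3 - <<'E'
from h import *
T=snapshot("top");S=snapshot("scene")
for c in("red","green","blue","black"):
    for n,s in(("top",T),("scene",S)):
        for b in blobs(s,c,25)[0]:
            if c!="red" or 100<b[1][4]<1500: print(c,n,b,plane(s,b[0],.04).round(3)[:2])
r=[]
for s,u in((T,(379,238)),(S,(302,137))):
    b=min(blobs(s,"blue",25)[0],key=lambda b:np.hypot(b[0][0]-u[0],b[0][1]-u[1])); r.append(ray(s,b[0]))
print("disc",tri(r))
for n,u in dict(case=(399,286),marker=(285,298),jar=(180,232),dish=(440,141),bottle=(278,156),obj=(200,166)).items(): print(n,plane(T,u,.02).round(3))
E
```

```text
red scene ([394.0, 236.9], [374, 220, 40, 35, 718]) [0.515 0.278]
green top ([443.3, 234.5], [429, 220, 30, 31, 568]) [ 0.485 -0.228]
green scene ([256.6, 133.2], [240, 122, 35, 24, 406]) [ 0.484 -0.228]
blue top ([353.9, 137.7], [321, 121, 67, 35, 2165]) [ 0.735 -0.02 ]
blue top ([380.3, 236.4], [375, 231, 11, 11, 87]) [ 0.485 -0.073]
blue top ([68.3, 267.7], [48, 240, 49, 52, 402]) [0.429 0.675]
blue top ([86.9, 261.8], [77, 254, 19, 15, 70]) [0.442 0.63 ]
blue scene ([632.3, 122.4], [620, 108, 20, 29, 358]) [-0.295  0.589]
blue scene ([301.2, 136.1], [298, 133, 8, 7, 44]) [ 0.408 -0.123]
blue scene ([240.4, 230.0], [205, 200, 72, 62, 2125]) [ 0.743 -0.014]
black top ([592.5, 117.7], [588, 113, 13, 9, 51]) [ 0.783 -0.666]
black top ([1.0, 262.2], [0, 257, 4, 13, 30]) [0.445 0.844]
black top ([344.0, 391.1], [302, 378, 89, 22, 1041]) [0.136 0.029]
black scene ([72.0, 35.8], [0, 0, 190, 93, 10104]) [ 0.573 -1.102]
black scene ([460.5, 45.5], [338, 0, 302, 117, 14006]) [-0.309 -0.007]
black scene ([571.4, 13.5], [560, 0, 23, 32, 258]) [-0.799  0.211]
black scene ([636.9, 88.5], [633, 
[... 1446 characters left out ...]
136, 8765]) [0.882 0.233]
black scene ([437.3, 277.8], [431, 270, 18, 13, 47]) [0.54  0.414]
black scene ([503.0, 317.1], [478, 288, 52, 57, 270]) [0.528 0.568]
black scene ([382.0, 315.7], [379, 307, 10, 14, 40]) [0.693 0.372]
black scene ([222.7, 355.7], [176, 308, 92, 92, 262]) [0.968 0.181]
black scene ([635.2, 325.7], [628, 313, 12, 29, 197]) [0.363 0.789]
black scene ([618.2, 363.1], [595, 325, 45, 75, 993]) [0.466 0.787]
black scene ([479.2, 375.1], [467, 331, 38, 69, 726]) [0.667 0.587]
disc [ 0.47773435 -0.05412236  0.13499692]
case [ 0.365 -0.115  0.02 ]
marker [0.346 0.16  0.02 ]
jar [0.51  0.415 0.02 ]
dish [ 0.73  -0.248  0.02 ]
bottle [0.698 0.173 0.02 ]
obj [0.676 0.37  0.02 ]
```

```bash
cat >> h.py <<'E'
def down(yaw):
    c,s=np.cos(np.radians(yaw)),np.sin(np.radians(yaw)); return np.array([[c,s,0],[s,-c,0],[0,0,-1.]])
E
python3 - <<'E'
from h import *
for y in(-90,-45,0,45,90,135):
    print(y,[None if (q:=ik(p,down(y))) is None else np.round(q,0).tolist() for p in((.478,-.054,.28),(.485,-.228,.12),(.51,.277,.12))])
q=None
move_to([.478,-.054,.27],down(0)); move_gripper(0.0); 
s=snapshot("wrist"); cv2.imwrite("pics/w1.png",s["pixels"][:,:,::-1])
c=calib(s);print("cam",-c[2].T@c[3],s["fov_y"],c[2][2])
print("disc proj",proj(s,[.478,-.054,.135]),blobs(s,"blue")[0])
o=observe();print(o["clock"],o["tool_pos"],o["wrist_force"],o["joint_positions"].round(1),o["opening"])
E
```

```text
-90 [None, [-33.0, 9.0, 110.0, -0.0, 62.0, 147.0], None]
-45 [[-15.0, -8.0, 108.0, -0.0, 80.0, 120.0], [-33.0, 9.0, 110.0, -0.0, 62.0, 102.0], None]
0 [[-15.0, -8.0, 108.0, -0.0, 80.0, 75.0], [-33.0, 9.0, 110.0, -0.0, 62.0, 57.0], [22.0, 14.0, 103.0, -0.0, 63.0, 112.0]]
45 [[-15.0, -8.0, 108.0, -0.0, 80.0, 30.0], [-33.0, 9.0, 110.0, -0.0, 62.0, 12.0], [22.0, 14.0, 103.0, -0.0, 63.0, 67.0]]
90 [[-15.0, -8.0, 108.0, -0.0, 80.0, -15.0], [-33.0, 9.0, 110.0, -0.0, 62.0, -33.0], [22.0, 14.0, 103.0, -0.0, 63.0, 22.0]]
135 [[-15.0, -8.0, 108.0, -0.0, 80.0, -60.0], [-33.0, 9.0, 110.0, -0.0, 62.0, -78.0], [22.0, 14.0, 103.0, -0.0, 63.0, -23.0]]
cam [ 0.56109642 -0.05484896  0.41308287] 60.286605891411035 [-3.22367513e-01 -3.38307777e-04 -9.46614532e-01]
disc proj [317.34313257 189.36424601] [([317.6, 187.9], [304, 175, 28, 26, 571])]
2.975 [ 0.4780031  -0.05395982  0.27002072] [0.1649662  0.72718003 0.78112428] [-14.8  -7.4 108.8  -0.   78.6  75.2] -0.00013203283716433826
```

View pics/w1.png

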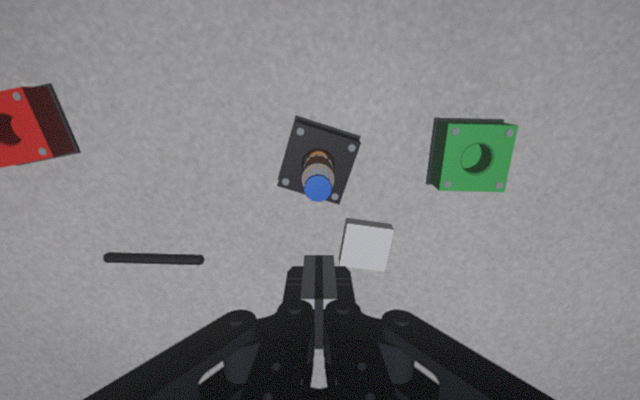

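The wrist picture shows the disc at (318,188), the stand's screws around (318,164), the green hole at about (477,158) and the red hole at the left edge.

```bash
python3 - <<'E'
from h import *
s=snapshot("wrist")
print("disc",plane(s,(317.6,187.9),.133),plane(s,(317.6,187.9),.130))
print("stand",plane(s,(317.8,164.2),.04))
print("green",plane(s,np.mean([(456,132),(510,129),(447,184),(500,186)],0),.04), plane(s,(477,157.5),.04))
p=plane(s,(317.6,187.9),.133)
movel([p[0],p[1],.145],max_speed=.15)
o0=observe(); print(o0["clock"],o0["tool_pos"],o0["wrist_force"])
s=snapshot("wrist"); cv2.imwrite("pics/w2.png",s["pixels"][:,:,::-1])
S=snapshot("scene"); cv2.imwrite("pics/s2.png",cv2.resize(S["pixels"][90:190,250:360,::-1],None,fx=5,fy=5))
E
```

```text
disc [ 0.47869619 -0.0542069   0.133     ] [ 0.4778136  -0.05420008  0.13      ]
stand [ 0.47854895 -0.05420696  0.04      ]
green [ 0.48586429 -0.22975787  0.04      ] [ 0.48614053 -0.22835275  0.04      ]
4.0083 [ 0.47957143 -0.05442923  0.14595533] [ 0.81801705 -0.11779298  0.77480866]
```

View pics/w2.png

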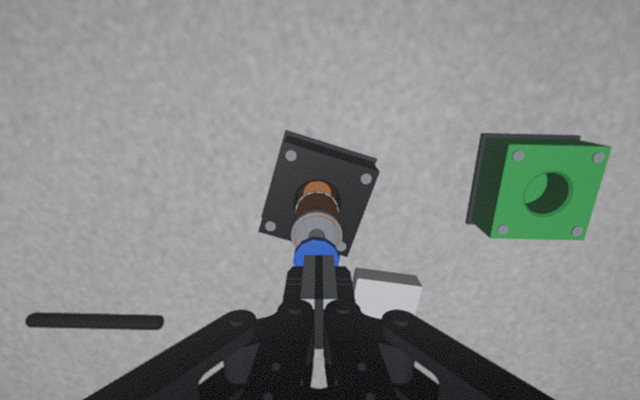

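The closed fingertips are centred over the disc. Pressing now.

```bash
python3 - <<'E'
from h import *
p=[.4787,-.0542]
hit=movel([*p,.104],max_speed=.01,until_force=7.5)
for i in range(4):
    o=observe(); print(hit,o["clock"],o["tool_pos"].round(4),o["wrist_force"].round(2)); pause(.1)
E
```

```text
True 6.3167 [ 0.4795 -0.0544  0.1243] [-0.12  0.88  3.29]
True 6.4167 [ 0.4794 -0.0544  0.1243] [-1.04 -0.36  4.27]
True 6.5167 [ 0.4793 -0.0544  0.1243] [0.12 1.03 3.82]
True 6.6167 [ 0.4793 -0.0544  0.1242] [-0.23 -0.09  3.18]
```

```bash
python3 - <<'E'
from h import *
p=[.4787,-.0542]
def F(n=5):
    f=[]
    for i in range(n): f.append(observe()["wrist_force"][2]); pause(.01)
    return np.mean(f)
z=observe()["tool_pos"][2]
for k in range(8):
    z-=.0008
    hit=movel([*p,z],max_speed=.005,until_force=6)
    o=observe(); f=F(); print(hit,round(o["clock"],2),o["tool_pos"][2].round(4),round(z,4),f.round(2))
    if f>7 or hit: break
E
```

```text
False 7.05 0.1243 0.1235 5.47
False 7.4 0.1239 0.1227 7.12
```

```bash
python3 - <<'E'
from h import *
p=[.4787,-.0542]
def F(n=8):
    f=[]
    for i in range(n): f.append(observe()["wrist_force"][2]); pause(.02)
    return np.mean(f),np.max(f)
z=.1227; print(F())
for k in range(3):
    z-=.0005
    movel([*p,z],max_speed=.005,until_force=5)
    f=F(); o=observe(); print(round(o["clock"],2),o["tool_pos"][2].round(4),round(z,4),np.round(f,2))
    if f[0]>8.3: break
S=snapshot("scene"); cv2.imwrite("pics/s3.png",cv2.resize(S["pixels"][90:190,250:360,::-1],None,fx=5,fy=5))
E
```

```text
(np.float64(7.566435478554495), np.float64(8.124407630134336))
7.96 0.1236 0.1222 [8.17 8.61]
8.34 0.1233 0.1217 [8.68 9.54]
```

It jammed: force rose about 1.8 N/mm to roughly 8 N at about 11–12 mm of travel, well short of home (0.109 m). I'm retreating, grasping the barrel and lifting it.

```bash
python3 - <<'E'
from h import *
p=np.array([.4786,-.0542])
movel([*p,.185],max_speed=.12); move_gripper(.085)
s=snapshot("wrist")
for b in blobs(s,"blue")[0]: print("disc",b,plane(s,b[0],.125))
o=observe(); print(o["tool_pos"])
p-= (o["tool_pos"][:2]-p)*.8
movel([*p,.0665],max_speed=.1)
o=observe(); print(o["clock"],o["tool_pos"],o["wrist_force"].round(2))
move_gripper(.02)
o=observe(); print(o["clock"],o["tool_pos"],o["opening"],o["wrist_force"].round(2))
S=snapshot("scene"); cv2.imwrite("pics/s4.png",cv2.resize(S["pixels"][80:200,240:370,::-1],None,fx=5,fy=5))
E
```

```text
disc ([316.8, 223.4], [299, 206, 37, 35, 987]) [ 0.47851752 -0.05414661  0.125     ]
[ 0.47862812 -0.05421887  0.18505663]
11.2333 [ 0.47932309 -0.05438039  0.06724788] [ 0.49  0.41 -0.15]
11.7917 [ 0.47882464 -0.05400498  0.06693243] 0.028181718307283634 [-1.28  0.91  3.64]
```

View pics/s4.png

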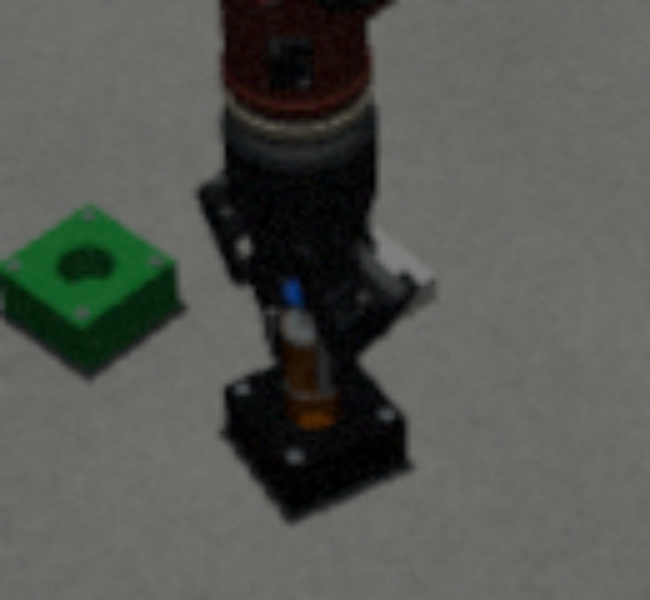

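The dispenser is still seated and gripped by the barrel; the disc is free below the gripper body. Lifting it and carrying it to the red holder.

```bash
python3 - <<'E'
from h import *
movel([.4786,-.0542,.14],max_speed=.1)
o=observe(); print(o["clock"],o["tool_pos"],o["opening"],o["wrist_force"].round(2))
movel([.46,.275,.16],max_speed=.15); pause(.3)
s=snapshot("wrist"); cv2.imwrite("pics/w5.png",s["pixels"][:,:,::-1])
o=observe(); print(o["clock"],o["tool_pos"],o["opening"],o["wrist_force"].round(2))
for b in blobs(s,"red",100)[0]: print(b, plane(s,b[0],.04))
E
```

```text
12.725 [ 0.47778367 -0.05403862  0.13915149] 0.028246338867498794 [ 0.48  0.57 -2.66]
15.425 [0.46002319 0.27487801 0.15998678] 0.028387871889986552 [ 0.09 -0.3  -2.23]
([314.2, 120.9], [255, 62, 114, 117, 8683]) [0.51793866 0.27702589 0.04      ]
```

View pics/w5.png

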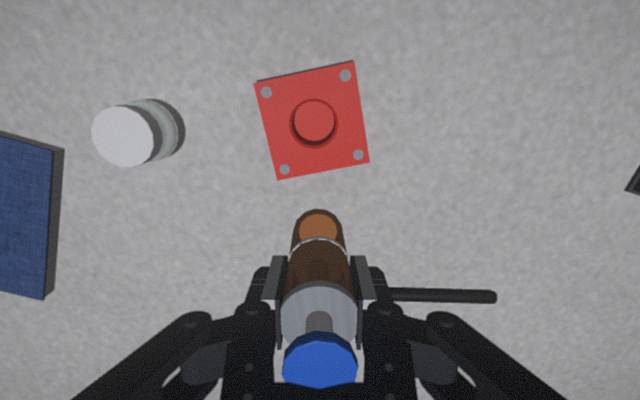

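Red screws at (266,92), (345,75), (284,169) and (358,154) surround the hole at (314,121). The barrel hangs straight in the fingers at about column 318.

```bash
python3 - <<'E'
from h import *
s=snapshot("wrist")
c=[plane(s,u,.04) for u in((266,92),(345,75),(284,169),(358,154))]
m=np.mean(c,0); print("screws",m,[np.linalg.norm(x-m).round(4) for x in c])
b,l=blobs(s,"red",3000)
m8=(l>0).astype(np.uint8); lab=l[100,275]; m8=(l==lab).astype(np.uint8)
cn=max(cv2.findContours(m8,cv2.RETR_EXTERNAL,cv2.CHAIN_APPROX_NONE)[0],key=cv2.contourArea)
q=cv2.approxPolyDP(cn,8,True)[:,0]; P=[plane(s,u,.04) for u in q]; print("quad",q.tolist(),np.mean(P,0))
# expected barrel silhouette bottom
print("foot front exp",proj(s,[.46+.011,.275,.1047]),proj(s,[.46,.275,.1047]))
# predicted hole rim
cc=np.mean(P,0)
print("rim",[proj(s,cc+[.0165*np.cos(a),.0165*np.sin(a),0]).round(0).tolist() for a in np.arange(4)*np.pi/2])
E
```

```text
screws [0.51567641 0.27780532 0.04      ] [np.float64(0.0411), np.float64(0.0413), np.float64(0.0414), np.float64(0.0411)]
quad [[352, 62], [255, 84], [278, 178], [368, 161]] [0.51602234 0.2777888  0.04      ]
foot front exp [316.64367202 209.55423326] [316.65815679 226.15392262]
rim [[313.0, 101.0], [291.0, 123.0], [313.0, 146.0], [335.0, 124.0]]
```

```bash
python3 - <<'E'
from h import *
p=[.5158,.2778]
movel([*p,.115],max_speed=.1); pause(.2)
s=snapshot("wrist"); cv2.imwrite("pics/w6.png",s["pixels"][:,:,::-1])
o=observe(); print(o["clock"],o["tool_pos"],o["wrist_force"].round(2))
hit=movel([*p,.0668],max_speed=.04,until_force=8); pause(.2)
o=observe(); print(hit,o["clock"],o["tool_pos"],o["wrist_force"].round(2),o["opening"])
s=snapshot("wrist"); cv2.imwrite("pics/w7.png",s["pixels"][:,:,::-1])
E
```

```text
16.5917 [0.51573038 0.27798938 0.11555069] [ 0.57 -0.6  -2.34]
False 18.15 [0.51613692 0.27797684 0.06704616] [ 0.28  0.01 -2.6 ] 0.02852727536475281
```

View pics/w7.png

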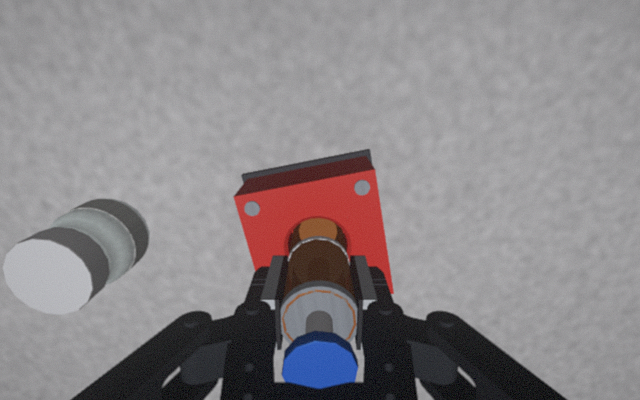

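It is in the hole with no side force. I'll lower it to light contact, release, retreat and check.

```bash
python3 - <<'E'
from h import *
p=[.5158,.2778]
hit=movel([*p,.0645],max_speed=.01,until_force=5)
o=observe(); print(hit,o["clock"],o["tool_pos"],o["wrist_force"].round(2))
move_gripper(.075); pause(.2)
movel([*p,.17],max_speed=.1)
movel([.455,.2778,.22],max_speed=.15); pause(.3)
s=snapshot("wrist"); cv2.imwrite("pics/w8.png",s["pixels"][:,:,::-1])
T=snapshot("top");S=snapshot("scene"); cv2.imwrite("pics/s8.png",cv2.resize(S["pixels"][170:290,330:470,::-1],None,fx=5,fy=5))
B=blobs(s,"blue")[0]; print(B,[plane(s,b[0],.125) for b in B]); 
bs=min(blobs(S,"blue",15)[0],key=lambda b:np.hypot(b[0][0]-394,b[0][1]-210))
print(bs,"tri",tri([ray(s,min(B,key=lambda b:abs(b[0][0]-317))[0]),ray(S,bs[0])]))
o=observe(); print(o["clock"],o["tool_pos"],o["wrist_force"].round(2))
E
```

```text
True 18.4083 [0.51626805 0.27799208 0.06695562] [-0.2   0.1   4.18]
[([316.5, 119.5], [300, 102, 34, 35, 932]), ([8.2, 125.1], [0, 116, 16, 18, 79]), ([31.6, 182.8], [0, 117, 92, 132, 4233]), ([80.3, 166.2], [77, 162, 10, 9, 27]), ([74.9, 215.6], [69, 211, 12, 10, 27]), ([58.6, 229.1], [41, 218, 35, 24, 196]), ([23.2, 230.7], [17, 226, 12, 10, 41]), ([53.6, 241.6], [48, 238, 13, 7, 20])] [array([0.51609613, 0.27779383, 0.125     ]), array([0.51198086, 0.48463417, 0.125     ]), array([0.47185483, 0.47991868, 0.125     ]), array([0.48392454, 0.44298725, 0.125     ]), array([0.44692366, 0.45515608, 0.125     ]), array([0.43617697, 0.46960587, 0.125     ]), array([0.43490927, 0.49596984, 0.125     ]), array([0.42596309, 0.4758007 , 0.125     ])]
([398.9, 215.5], [394, 212, 10, 8, 65]) tri [0.51656372 0.27784622 0.13035512]
21.45 [0.45508798 0.27769187 0.21965032] [-0.66  0.02  0.7 ]
```

View pics/w8.png

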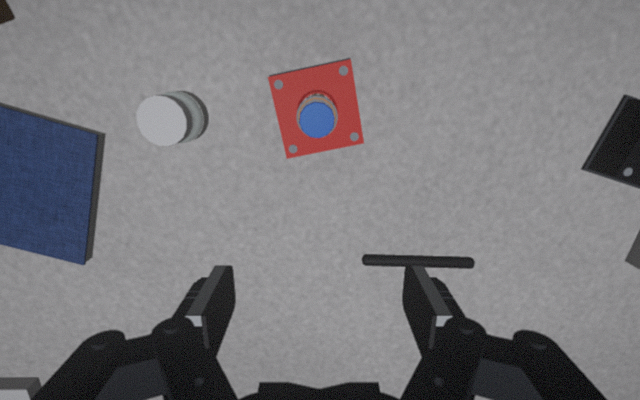

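View pics/s8.png

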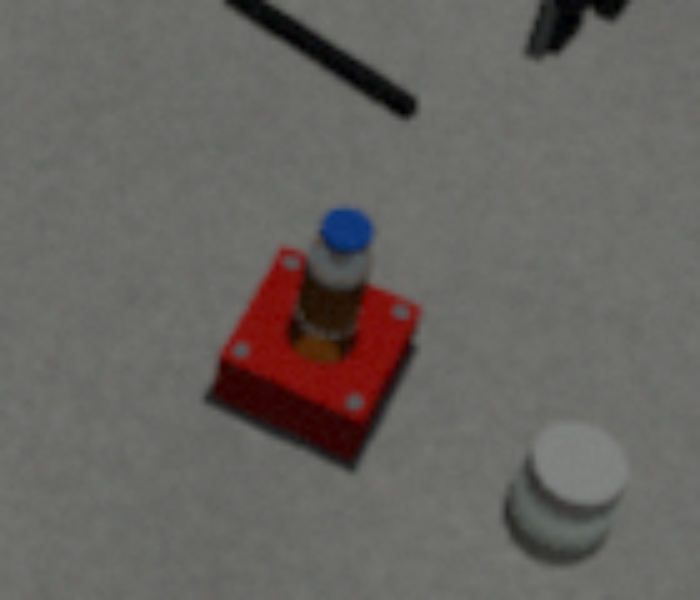

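Upright in the red hole, centred within about 1 mm. The two-view disc height (0.130) disagrees with the press height (~0.125), so I'll check it once more from a second wrist position.

```bash
python3 - <<'E'
from h import *
r=[];zs=[]
def disc(s,u):
    return min(blobs(s,"blue",15)[0],key=lambda b:np.hypot(b[0][0]-u[0],b[0][1]-u[1]))
for p in([.455,.2778,.22],[.40,.2778,.28],[.455,.22,.25]):
    movel(p,max_speed=.15); pause(.3); s=snapshot("wrist"); u=proj(s,[.516,.2778,.125]); b=disc(s,u)
    r.append(ray(s,b[0])); print(u.round(1),b,proj(s,[.516,.2778,.130]).round(1), "width->z", )
    K,d,R,t=calib(s); cz=-R.T@t; dist=np.linalg.norm(cz-np.array([.516,.2778,.125])); print(dist, "dist by diam", K[0,0]*.024/b[1][2])
print("wrist tri",tri(r))
S=snapshot("scene");T=snapshot("top")
bs=disc(S,proj(S,[.516,.2778,.125])); bt=disc(T,proj(T,[.516,.2778,.125]))
for z in(.120,.125,.130): print(z,proj(S,[.516,.2778,z]),proj(T,[.516,.2778,z]))
print(bs,bt,tri([ray(S,bs[0]),ray(T,bt[0])]))
# block screw-plane check via green centre in same pair: hole 3D reference
o=observe();print(o["clock"])
E
```

```text
[317.  119.5] ([317.0, 119.4], [300, 102, 35, 35, 928]) [317.  120.3] width->z
0.23908887796388523 dist by diam 0.23617227520390907
[316.6  40.1] ([316.5, 40.1], [303, 24, 29, 33, 729]) [316.6  39.3] width->z
0.29875263273029096 dist by diam 0.285035504556442
[241.7 115.3] ([241.7, 115.2], [227, 100, 30, 31, 731]) [240.3 115.9] width->z
0.2755288564645494 dist by diam 0.2755343210712272
wrist tri [0.51605633 0.27785953 0.12453382]
0.12 [398.33828954 217.99264462] [227.5434579  223.63372806]
0.125 [398.6515572  216.71115149] [227.07099241 223.36989639]
0.13 [398.96732304 215.41937605] [226.59293851 223.10292823]
([398.9, 215.5], [394, 212, 10, 8, 65]) ([353.8, 137.7], [321, 121, 66, 35, 2152]) [0.61967094 0.16434078 0.27586375]
24.2583
```

Three wrist views put the disc top at 0.1245 m, so travel is about 10 mm and the plunger is part-way. Handing in.

```bash
python3 -c "
from station import *
finish_job(); print(observe()['clock'])"
```

```text
the job is handed in; nothing more can be done
the job is handed in; nothing more can be done
```

The dispenser's plunger jammed part-way, so it now stands in the red holder with the plunger left where it stopped. The job was handed in at about 24 s of the 58 s allowed, and no verdict was reported.

- **Press:** I pressed the plunger in the test stand. At about 11–12 mm of travel the resistance climbed at roughly 1.8 N/mm. I stopped at a mean of about 8.7 N; the highest reading was 9.5 N, below the 15 N limit. The first force stop, set at 7.5 N, came early: the force settled to 3–4 N. I finished in small steps, and these confirmed the jam.
- **Placing:** It met the floor of the red hole with the gripper at the same height as when it was grasped in the stand (0.0670 m against 0.0669 m), so it is seated. Side forces during insertion were negligible. Pictures afterwards show it upright, with the disc within about 1 mm of the hole centre and the arm clear.
- **Bystanders:** I saw nothing on the bench disturbed, but I did not re-measure the other objects at the end.
- **Check that disagreed:** One estimate using the coarse scene camera put the disc top at 0.130 m. Three closer wrist views gave 0.1245 m, about 10 mm of travel. That fits the press height plus about 1–2 mm of spring-back, so I trusted it; the scene estimate was off by about one pixel.

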